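# Load the air duster into the service caddy and hold the caddy up level

### The job

Get the green service caddy ready to carry to the rack: lay the blue air-duster can on its side in the two black V-shaped saddles of the caddy, centred on them, and let go of it. Then take the caddy by its red bar handle, lift it straight up about 10 cm off the bench and hold it there, level and still, with the can and the two drives staying in place; the job finishes while you are still holding the caddy in the air, so do not put it down. Leave the yellow can and the other things on the bench where they are, and do not tip the caddy.

Things in the scene. Friction and masses are not known exactly. Their poses are not given: they have to be found in the camera images.
- duster: Blue spray can with a white band, steel dome and white nozzle, about 0.2 kg, standing upright at the start. Cylinder 50 mm in diameter and 110 mm long; the nozzle (18 mm diameter) ends 128 mm above the base. Origin at the centre of its base; its z axis runs along the can from base to nozzle. It may lie in the cradle either way round. It is rigid and can be gripped firmly.
- duster_mid (a point): Point on the blue can's axis, 55 mm from its base: the middle of its cylindrical body.
- cleaner: Yellow spray can with a black nozzle, same size as the blue one, standing upright; origin at the centre of its base. Leave it alone.
- caddy: Loose green carrying caddy, about 0.4 kg empty, flat base plate 150 mm (its x) by 310 mm (its y) and 6 mm thick; origin at the centre of its underside, z up. At its +y end two black V saddles carry the can, at its -y end a bay with 22 mm walls holds two drives, in the middle stands the red handle. With the can in the cradle it balances close to the middle of the handle.
- cradle (a point): Where duster_mid belongs when the can lies in the saddles: in the caddy frame (0, 110, 50.6) mm. The can then lies along the caddy's x axis, its underside 19.6 mm above the base plate. The two saddles stand 40 mm to either side along x, each 10 mm long in x, 45 mm wide in y, its V sides sloping 40 degrees and reaching 35 mm above the bench, lower than the axis of the can. There are no end stops.
- handle (a point): Centre of the red bar handle, in the caddy frame (0, 0, 112) mm. The bar lies along the caddy's y axis: 90 mm long, 16 mm thick in x, 24 mm tall (top 124 mm above the caddy's underside), on two thin posts (12 by 10 mm) at 36 mm to either side.
- bay (a point): Centre of the floor of the drive bay, in the caddy frame (0, -112, 6) mm.
- drive_a: Lower of two loose silver drives stacked flat in the bay, 100 by 70 by 15 mm, 0.1 kg, origin at the centre of its underside. Stays in the bay.
- drive_b: Upper of the two silver drives, same size, lying on the lower one; its top is 36 mm above the caddy's underside.
- tape: Roll of orange tape, lying flat, 96 mm outside diameter, 20 mm high; origin at the centre of its underside. Leave it alone.
- screwdriver: Screwdriver with a black handle, about 200 mm long, lying crosswise on the bench beyond the caddy. Leave it alone.
- tester: Grey handheld tester lying on the bench to the left, 130 by 70 by 30 mm (35 mm at its dial); origin at the centre of its underside. Leave it alone.

How it is judged (in metres and radians):
On the way, in this order (a step that is already met when the one before it is completed fails the run):
1. the blue can lies on its side in the saddles, released, the caddy still standing on the bench (x of duster_mid in the frame of cradle between -0.014 and 0.014 m and y of duster_mid in the frame of cradle between -0.007 and 0.007 m and z of duster_mid in the frame of cradle between -0.007 and 0.007 m and angle between the z axis of duster and the x axis of caddy, either way round below 0.15 rad and contact force between the fingers and duster below 0.1 N and linear speed of duster below 0.03 m/s and height (world z) of caddy below 0.006 m and angle between caddy's own z axis and vertical below 0.05 rad), for 0.2 s.
2. the caddy is lifted level and clear of the bench with the can in its cradle (height (world z) of caddy between 0.06 and 0.15 m and angle between caddy's own z axis and vertical below 0.14 rad and x of duster_mid in the frame of cradle between -0.014 and 0.014 m and y of duster_mid in the frame of cradle between -0.007 and 0.007 m and z of duster_mid in the frame of cradle between -0.007 and 0.007 m and angle between the z axis of duster and the x axis of caddy, either way round below 0.15 rad), for 0.2 s.
At the end, for the whole second after the job is handed in: Fingers hold the caddy, underside 60-150 mm above the bench, tilt under 8 deg, still (30 mm/s, 0.15 rad/s), resting on nothing else; can in the saddles (14 mm along, 7 mm across and in height, 0.15 rad), untouched by the fingers; both drives in the bay within 12 mm (all of step 2 and linear speed of caddy below 0.03 m/s and angular speed of caddy below 0.15 rad/s and contact force between the fingers and caddy above 2 N and contact force between the fingers and duster below 0.1 N and contact force between caddy and cleaner below 0.1 N and contact force between caddy and tape below 0.1 N and contact force between caddy and screwdriver below 0.1 N and contact force between caddy and tester below 0.1 N and x of drive_a in the frame of bay between -0.012 and 0.012 m and y of drive_a in the frame of bay between -0.012 and 0.012 m and z of drive_a in the frame of bay below 0.006 m and x of drive_b in the frame of bay between -0.012 and 0.012 m and y of drive_b in the frame of bay between -0.012 and 0.012 m and z of drive_b in the frame of bay below 0.021 m); the arm keeps its last pose, push and grip.
It fails at once if the yellow can is knocked over or moved by more than 30 mm (distance of cleaner from where it was at the start of the episode above 0.03 m or angle between cleaner's own z axis and vertical above 0.4 rad).
It fails at once if the tape roll, screwdriver or tester is moved by more than 30 mm (distance of any of tape, screwdriver, tester from where it was at the start of the episode above 0.03 m).
It fails at once if the caddy is tipped by more than 0.35 rad (20 degrees) (angle between caddy's own z axis and vertical above 0.35 rad).
It also fails if it takes over 59 s, if anything falls off the work surface, if the arm or the gripper's body presses on something with over 40 N, if the wrist force passes 120 N, or if a joint passes its speed limit or range.

### The arm

A 6-joint arm with a two-finger parallel gripper is mounted at the origin on the work surface. World frame = base frame: x ahead of the robot, y to its left, z up, the work surface at z = 0. Lengths are in mm, angles in rad, forces in N, time in s.
With the tool pointing down it reaches from about 275 to 825 mm from the base axis. Payload 4.9 kg.
Tool frame: the origin (TCP) lies midway between the tips of the shut fingers; the grasp point (between the pads) lies 19 mm behind it; z points along the fingers, y is the direction in which the jaws open and shut (so a half turn about z gives the same grasp; the last joint's range is limited). The gripper opens to 85 mm and grips with 20 to 120 N. Pads are 22 mm wide; open, the fingers measure 114 mm over their backs; the gripper's body (76 mm by 85 mm) begins 54 mm behind the grasp point. The pads swing forward as they close: fully open they stand 13 mm farther back than shut.
Start: joints at [1.055, 0.326, -0.193, 1.052, 0, 1.437], TCP at [204.921, 510.417, 231.281] pointing down, gripper open.
Joint ranges: [-2.65, 2.65], [-0.97, 1.79], [-1.3, 1.35], [-1.93, 2.1], [-1.47, 1.37], [-3.14, 3.14]. Speed limits (rad/s): [2.57, 2.57, 3.14, 3.14, 3.14, 3.14].

### API

Orientations are given as a rotation vector (axis times angle).
In Python, from workcell import arm gives the robot as it stands. The module is installed in compiled form; this text tells all that it offers. Calls block until the motion is done:
- arm.move_ptp(position, orientation): joint-space move of the TCP to a pose.
- arm.move_l(position, orientation=None, velocity=150, guard=None): straight line of the TCP; orientation=None keeps the orientation; velocity is the mean speed in mm/s. With guard (N) it stops when the force on the tool has changed by that much, and returns True; else False.
- arm.move_joints(angles): joint-space move.
- arm.set_gripper(opening, grasp_force=None): finger opening in mm; grasp_force is the grip in N (None keeps the last); returns when the fingers have stopped.
- arm.dwell(seconds).
- arm.solve_ik(position, orientation): joint angles nearest the present ones, or None.
- arm.read_state(): the state.
- arm.grab_frame(name): name is "scene" or "top"; returns a dict with "pixels" (400x640x3 uint8, red, green, blue), "range_z" (400x640 float32, mm along the optical axis (not along the pixel's ray), 0 where there is no reading), "mtx" (3x3 intrinsics, pixels), "k1" (the pictures are not rectified: a ray, as slopes to the right and down, at radius r is drawn at 1 + k1 r^2 times it, then the intrinsics apply), "rvec" (rotation vector, rad) and "tvec" (3), from world to camera coordinates, as OpenCV has them. Camera axes: x right, y down, z forward; pixel columns grow to the right and rows downward; lengths in mm; the calibration is good to about 2 mm. A picture is of the moment at which its call begins.
A pose or a line that the arm cannot do raises arm.PlanningError and nothing moves.
- arm.job_done(): hands the job in, once; it reports no verdict.
The state is a dict: "time_s": time; "joints": joint angles; "dq": joint speeds; "effort": joint torques, N m; "eef_pos": TCP position; "tcp_rot": TCP orientation; "contact_force": force on the tool from outside, world axes, zero at the start; "torque": the same for the moment, N m; "grip_width": finger opening in mm.
Only numpy, scipy, OpenCV 4.12 (cv2) and the standard library are available. Lean on these libraries where they do the work, as an engineer would, in place of code of your own. Each camera call takes 0.05 s, during which the arm holds its last target.

## Working session

There is one attempt and no reset: what is moved stays moved. The work goes in short steps, each a Python script; the robot and the scene stay as the last script left them, time stands still between calls to the robot, and variables do not carry over. Pictures are saved under pics/ and viewed, and the job is handed in when it is done.

```bash
mkdir -p pics; ls
cat > h.py <<'E'
import numpy as np, cv2
from workcell import arm
from scipy.spatial.transform import Rotation as R
def world(f):
    h,w=f["range_z"].shape
    K=np.array(f["mtx"],float); v,u=np.mgrid[0:h,0:w]
    xd=(u-K[0,2])/K[0,0]; yd=(v-K[1,2])/K[1,1]
    x,y=xd.copy(),yd.copy()
    for _ in range(20):
        s=1+f["k1"]*(x*x+y*y); x=xd/s; y=yd/s
    z=f["range_z"]; P=np.stack([x*z,y*z,z],-1)
    Rm=cv2.Rodrigues(np.array(f["rvec"],float))[0]
    W=(P-np.array(f["tvec"]).ravel())@Rm
    W[z<=0]=np.nan
    return W
def snap(name,tag):
    f=arm.grab_frame(name); cv2.imwrite(f"pics/{tag}.png",f["pixels"][...,::-1]); np.savez(f"pics/{tag}.npz",W=world(f),px=f["pixels"]); return f
def rv(yaw,): # tool pointing down, tool y-axis at...
    pass
E
python3 - <<'E'
from h import *
for n in("scene","top"):
    f=snap(n,n+"0"); print(n,f["mtx"],f["k1"],f["rvec"],f["tvec"])
s=arm.read_state();print(s)
print(R.from_rotvec(s["tcp_rot"]).as_matrix())
E
```

```text
pics
scene [[361.76812373   0.         322.59832367]
 [  0.         361.76812373 192.27937323]
 [  0.           0.           1.        ]] -0.018516406551489582 [ 2.41035845  1.01121219 -0.30620267] [-484.57706078 -283.45248704 1236.7301317 ]
top [[468.16008744   0.         321.7415362 ]
 [  0.         468.16008744 199.70468732]
 [  0.           0.           1.        ]] -0.09279229371197054 [ 2.1412025  -2.16183819  0.1131806 ] [  80.40144223  592.08786077 1412.70922114]
{'time_s': 0.1, 'joints': array([ 1.05480503e+00,  3.26882635e-01, -1.93469598e-01,  1.05200011e+00,
       -1.29338521e-05,  1.43658208e+00]), 'dq': array([-0.00122301, -0.00247189,  0.00210508,  0.00212357, -0.00026986,
       -0.00205789]), 'effort': array([ 8.54300106e-04, -4.44239330e+01,  2.63037872e+01,  7.96139357e-03,
       -1.56675846e-04,  4.49218732e-06]), 'eef_pos': array([204.65779812, 509.95058506, 230.57854995]), 'tcp_rot': array([-5.95966485e-01, -3.08405212e+00,  2.32228102e-03]), 'contact_force': array([-0.14833675, -0.25480034,  0.05692322]), 'torque': array([ 0.06865928,  0.00156865, -0.02154902]), 'grip_width': 85.83366993889476}
[[-9.28003955e-01  3.72569574e-01 -7.56483122e-04]
 [ 3.72570291e-01  9.28002979e-01 -1.35980862e-03]
 [ 1.95395273e-04 -1.54375091e-03 -9.99998789e-01]]
```

View pics/scene0.png

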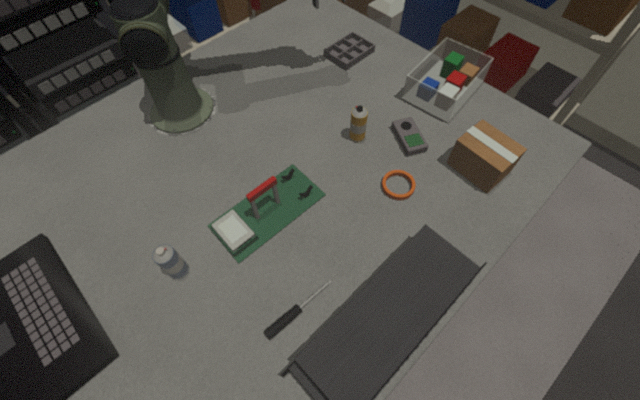

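View pics/top0.png

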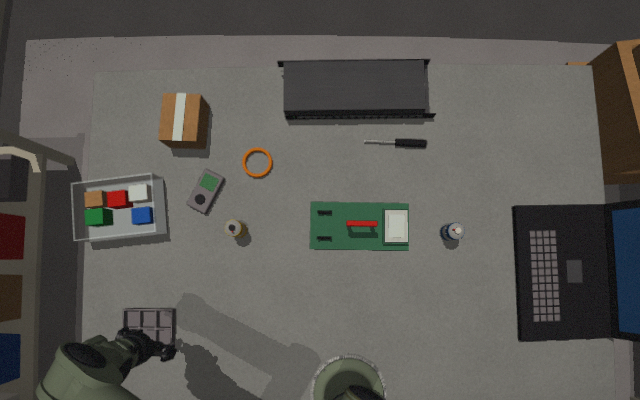

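The top view shows the caddy at px (310–409, 203–250) with the saddles on its left, the handle at (362,224) and the drives at (397,226). The blue can is at (455,231) and the yellow can at (235,229). Next I'll measure them.

```bash
cat > meas.py <<'E'
from h import *
import sys
def comp(W,m,t):
    p=W[m]; p=p[~np.isnan(p).any(1)]
    if len(p)<3: print(t,len(p)); return
    r=cv2.minAreaRect(p[:,:2].astype(np.float32))
    print(t,len(p),"med",np.median(p,0).round(1),"z",np.percentile(p[:,2],[5,50,95]).round(1),"rect",np.round(r[0],1),np.round(r[1],1),round(r[2],2))
for n in sys.argv[1:]:
    d=np.load(f"pics/{n}.npz"); W=d["W"]; px=d["px"].astype(int); r,g,b=px[...,0],px[...,1],px[...,2]
    reg=(abs(W[...,0]-400)<330)&(abs(W[...,1])<330)
    big=lambda m: (lambda c:c[1]==1+np.argmax(c[2][1:,4]))(cv2.connectedComponentsWithStats(m.astype(np.uint8)))
    near=reg&(W[...,1]<200)
    green=near&(g>r*1.3)&(g>b*1.1)&(W[...,2]<15)
    comp(W,big(green),n+" plate")
    red=big(near&(r>2*g)&(r>2*b)); comp(W,red,n+" red"); comp(W,red&(W[...,2]>118),n+" redtop")
    can=big(reg&(W[...,2]>40)&(W[...,1]<-130)); comp(W,can,n+" can"); comp(W,can&(W[...,2]>115),n+" nozz")
    comp(W,big(near&(W[...,2]>28)&(W[...,2]<45)&(r>150)),n+" drive")
    comp(W,near&(r<60)&(g<60)&(b<60)&(W[...,2]>15)&(W[...,2]<45)&(W[...,0]<480),n+" saddles")
    comp(W,reg&(abs(W[...,2])<200)&(abs(W[...,2])<4),n+" bench")
E
python3 meas.py top0 scene0
python3 - <<'E'
import cv2
i=cv2.imread('pics/top0.png')[190:270,290:480]; cv2.imwrite('pics/c1.png',cv2.resize(i,None,fx=4,fy=4,interpolation=cv2.INTER_CUBIC))
i=cv2.imread('pics/scene0.png')[150:290,140:340]; cv2.imwrite('pics/c2.png',cv2.resize(i,None,fx=4,fy=4,interpolation=cv2.INTER_CUBIC))
E
```

```text
top0 plate 3379 med [508.   -8.6   6.1] z [ 0.6  6.1 11.3] rect [513.4 -41.5] [308.8 149.8] 88.38
top0 red 158 med [513.1 -42.4 123.9] z [118.5 123.9 128.4] rect [512.3 -39.6] [86.8 14. ] 89.36
top0 redtop 151 med [513.2 -39.7 123.9] z [119.6 123.9 128.5] rect [513.2 -39.6] [86.8 12.3] 89.38
top0 can 285 med [ 486.7 -305.8  112.2] z [ 48.3 112.2 128.5] rect [ 488.2 -310.3] [50.3 37.6] 3.73
top0 nozz 104 med [ 489.3 -315.1  120.4] z [115.3 120.4 130.4] rect [ 486.3 -312.5] [42.7 35. ] 10.07
top0 drive 708 med [ 508.9 -152.3   36.3] z [31.6 36.3 41.6] rect [ 510.7 -153. ] [69.2 96.3] 88.75
top0 saddles 77 med [472.   12.5  30.1] z [17.1 30.1 43.6] rect [ 274.7 -112.2] [408.6 403.9] 0.19
top0 bench 31291 med [3.634e+02 1.090e+01 1.000e-01] z [-3.3  0.1  3.4] rect [400.   0.] [660. 660.] 90.0
scene0 plate 2942 med [535.2 -17.    5.7] z [3.1 5.7 8.4] rect [514.9 -41.2] [306.7 148.2] 88.5
scene0 red 214 med [517.1 -43.7 122.8] z [113.3 122.8 125.5] rect [515.2 -41.7] [87.8 15.5] 87.89
scene0 redtop 187 med [515.9 -42.3 123.2] z [119.9 123.2 125.7] rect [514.9 -41.7] [87.8 15.1] 88.13
scene0 can 499 med [ 505.  -312.5  108.3] z [ 47.6 108.3 127.1] rect [ 490.6 -311.7] [36.2 49.9] 89.62
scene0 nozz 133 med [ 494.4 -317.   119.8] z [115.2 119.8 128.7] rect [ 491.  -315.9] [27.5 34. ] 88.23
scene0 drive 768 med [ 512.7 -153.8   35.9] z [33.4 35.9 38.5] rect [ 510.2 -153.2] [65.7 95.5] 87.78
scene0 saddles 32 med [475.4  74.3  26.5] z [16.7 26.5 33.3] rect [475.6  70.5] [ 8.4 42.6] 0.73
scene0 bench 35598 med [ 4.209e+02 -5.330e+01 -2.000e-01] z [-2.8 -0.2  2.7] rect [400.  -0.] [659.9 659.9] 0.0
```

View pics/c1.png

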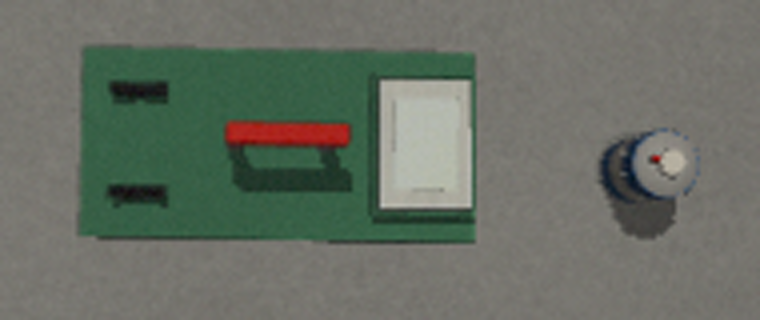

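View pics/c2.png

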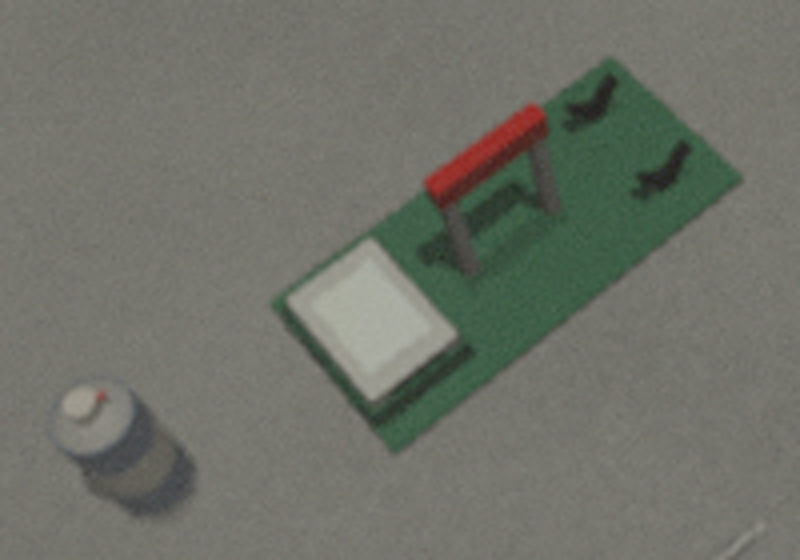

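```bash
cat >> h.py <<'E'
def ray(f,u,v,z):
    K=np.array(f["mtx"],float); xd=np.array([(u-K[0,2])/K[0,0],(v-K[1,2])/K[1,1]]); x=xd.copy()
    for _ in range(20): x=xd/(1+f["k1"]*(x@x))
    Rm=cv2.Rodrigues(np.array(f["rvec"],float))[0]; t=np.array(f["tvec"]).ravel()
    c=-Rm.T@t; d=Rm.T@np.array([x[0],x[1],1]); return c+d*(z-c[2])/d[2]
def orient(az,tilt,flip=1):
    """tool z at azimuth az, tilt deg from straight down (90=horizontal outward); tool y horizontal"""
    a=np.radians(az);t=np.radians(tilt)
    z=np.array([np.cos(a)*np.sin(t),np.sin(a)*np.sin(t),-np.cos(t)])
    y=flip*np.array([-np.sin(a),np.cos(a),0]); x=np.cross(y,z)
    return R.from_matrix(np.stack([x,y,z],1)).as_rotvec()
E
python3 - <<'E'
from h import *
from scipy.optimize import least_squares
ft=arm.grab_frame("top"); fs=arm.grab_frame("scene")
print("nozzle",ray(ft,458,230.5,128),ray(fs,160,250.75,128))
for n in("top0","scene0"):
    W=np.load(f"pics/{n}.npz")["W"].reshape(-1,3)
    p=W[(abs(W[:,0]-490)<60)&(abs(W[:,1]+312)<60)&(W[:,2]>15)&(W[:,2]<100)]
    q=least_squares(lambda c:np.hypot(p[:,0]-c[0],p[:,1]-c[1])-25,[490,-312],loss="soft_l1").x; print(n,len(p),q)
    p=W[(abs(W[:,0]-490)<60)&(abs(W[:,1]+312)<60)&(W[:,2]>106)&(W[:,2]<116)]; print(cv2.minEnclosingCircle(p[:,:2].astype(np.float32)))
d=np.radians(-1.6)
for az in(-33,-25,-40,0):
  for tilt in(90,80,70,60,50,45):
    o=[]
    for fl in(1,-1):
      r=orient(az,tilt,fl); zt=R.from_rotvec(r).as_matrix()[:,2]
      for h in(62,200):
        j=arm.solve_ik(np.array([489,-314,h])+15*zt,r); o.append(None if j is None else np.round(j,2))
    print(az,tilt,o)
for tilt in(0,-10,-20,-30,-40,-45):
  o=[]
  for fl in(1,-1):
      r=orient(-1.6,tilt,fl); zt=R.from_rotvec(r).as_matrix()[:,2]
      for h in(50.6,250):
        j=arm.solve_ik(np.array([517,69,h])+15*zt,r); o.append(None if j is None else np.round(j,2))
  print("place",tilt,o)
E
```

```text
nozzle [ 488.01286899 -319.17848953  128.        ] [ 490.32396266 -318.01872155  128.        ]
top0 113 [ 489.08510644 -317.57204294]
((488.9140930175781, -317.75115966796875), 25.172372817993164)
scene0 374 [ 487.88264198 -317.19394003]
((489.67095947265625, -317.9831237792969), 26.03363800048828)
-33 90 [None, None, None, None]
-33 80 [None, None, None, None]
-33 70 [None, None, None, None]
-33 60 [None, array([-0.79,  0.26, -1.26, -0.99,  0.19, -0.11]), None, array([-0.79,  0.26, -1.26, -0.99,  0.19,  3.03])]
-33 50 [array([-0.77,  0.6 , -1.21, -1.1 ,  0.15, -0.13]), array([-0.77,  0.12, -1.1 , -0.52,  0.15, -0.13]), array([-0.77,  0.6 , -1.21, -1.1 ,  0.15,  3.01]), array([-0.77,  0.12, -1.1 , -0.52,  0.15,  3.01])]
-33 45 [array([-0.76,  0.51, -1.14, -0.86,  0.13, -0.13]), array([-0.76,  0.09, -1.02, -0.32,  0.13, -0.13]), array([-0.76,  0.51, -1.14, -0.86,  0.13,  3.01]), array([-0.76,  0.09, -1.02, -0.32,  0.13,  3.01])]
-25 90 [None, None, None, None]
-25 80 [None, None, None, None]
-25 70 [None, None, None, None]
-25 60 [None, array([-0.89,  0.26, -1.24, -0.93,  0.39, -0.24]
[... 2793 characters left out ...]
3]), array([-0.01,  0.54,  0.09,  1.47,  0.01, -3.13])]
place -30 [array([-0.01,  0.86,  0.07,  1.3 ,  0.01,  0.01]), array([-0.01,  0.69,  0.27,  1.68,  0.01,  0.01]), array([-0.01,  0.86,  0.07,  1.3 ,  0.01, -3.13]), array([-0.01,  0.69,  0.27,  1.68,  0.01, -3.13])]
place -40 [array([-0.01,  1.01,  0.28,  1.54,  0.01,  0.01]), array([-0.01,  0.84,  0.45,  1.88,  0.01,  0.01]), array([-0.01,  1.01,  0.28,  1.54,  0.01, -3.13]), array([-0.01,  0.84,  0.45,  1.88,  0.01, -3.13])]
place -45 [array([-0.01,  1.09,  0.38,  1.65,  0.01,  0.01]), array([-0.01,  0.91,  0.54,  1.99,  0.01,  0.01]), array([-0.01,  1.09,  0.38,  1.65,  0.01, -3.13]), array([-0.01,  0.91,  0.54,  1.99,  0.01, -3.13])]
```

Both cameras agree to 2 mm or better: can at (489,−317.7), caddy at (514,−41.3) with yaw −1.6°, and the handle and drives fit that pose. A horizontal grasp is out of reach. I'll grasp the standing can with the tool tilted 65° outward, then lay it down at −25°.

```bash
cat >> h.py <<'E'
CAN=np.array([489,-317.7]); CAD=np.array([514.1,-41.3]); YAW=-1.6
OFF=22.
def gp(p,az,tilt):
    r=orient(az,tilt); return np.array(p,float)+OFF*R.from_rotvec(r).as_matrix()[:,2], r
E
cat > s1.py <<'E'
from h import *
poses=[([480,-300,300],0,0),([*CAN,250],0,65),([*CAN,65],0,65),([*CAN,260],0,65),([510,-120,310],0,20),([527,68,230],YAW,-25),([527,68,50],YAW,-25)]
for p in poses:
    j=arm.solve_ik(*gp(*p)); print(p,None if j is None else np.round(j,2))
E
python3 s1.py
```

```text
([480, -300, 300], 0, 0) [-0.69  0.33 -0.07  1.17  0.   -0.69]
([np.float64(489.0), np.float64(-317.7), 250], 0, 65) [-1.12  0.21 -1.02 -0.4   0.96 -0.72]
([np.float64(489.0), np.float64(-317.7), 65], 0, 65) [-1.12  0.77 -1.1  -1.05  0.96 -0.72]
([np.float64(489.0), np.float64(-317.7), 260], 0, 65) [-1.12  0.18 -1.   -0.36  0.96 -0.72]
([510, -120, 310], 0, 20) [-0.45  0.01 -0.49  0.75  0.15 -0.43]
([527, 68, 230], -1.6, -25) [-0.01  0.65  0.17  1.53  0.01  0.01]
([527, 68, 50], -1.6, -25) [-0.01  0.81 -0.01  1.18  0.01  0.01]
```

Run:
```python
from h import *
arm.move_ptp(*gp([480,-300,300],0,0))
arm.move_ptp(*gp([*CAN,250],0,65))
p,r=gp([*CAN,160],0,65)
print(arm.move_l(p,r,velocity=150,guard=15))
s=arm.read_state();print(s["time_s"],s["eef_pos"]-p,s["grip_width"],s["contact_force"])
snap("scene","s1");snap("top","t1")
i=cv2.imread('pics/s1.png')[120:330,60:340]; cv2.imwrite('pics/s1c.png',cv2.resize(i,None,fx=2.8,fy=2.8))
```

```text
False
5.3583 [ 0.41102141 -0.24524642  0.31465079] 85.39055940233584 [-0.85222862  0.11577824  0.38829677]
```

View pics/s1c.png

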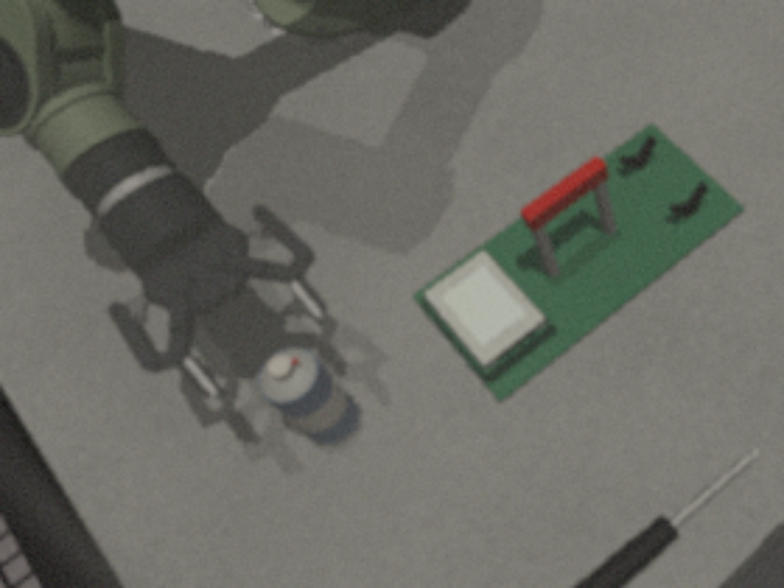

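View pics/t1.png

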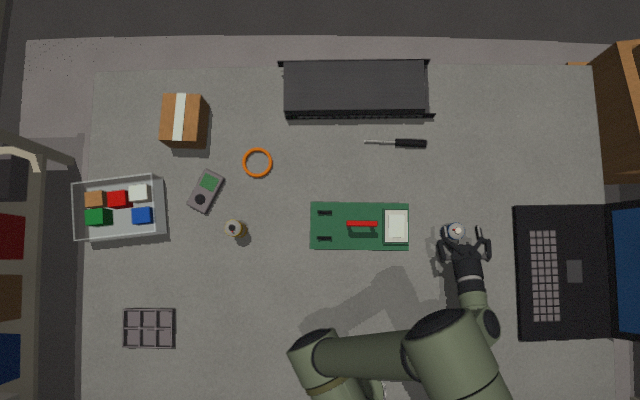

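The open fingers straddle the can, at px (440–488, 245) in the top view, and the arm is clear of everything. I'll go down and grip.

Run:
```python
from h import *
p,r=gp([*CAN,65],0,65)
print(arm.move_l(p,r,velocity=100,guard=12))
arm.set_gripper(40,60)
s=arm.read_state();print(s["time_s"],s["eef_pos"]-p,s["grip_width"],s["contact_force"])
p,r=gp([*CAN,260],0,65)
print(arm.move_l(p,r,velocity=150))
s=arm.read_state();print(s["time_s"],s["eef_pos"]-p,s["grip_width"],s["contact_force"])
arm.move_ptp(*gp([510,-120,310],0,20))
p,r=gp([527,68,230],YAW,-25);arm.move_ptp(p,r)
s=arm.read_state();print(s["time_s"],s["eef_pos"]-p,s["grip_width"],s["contact_force"],s["torque"])
snap("scene","s2");snap("top","t2")
for n,c in(("s2",(120,330,140,420)),("t2",(150,290,220,420))):
  i=cv2.imread(f'pics/{n}.png')[c[0]:c[1],c[2]:c[3]]; cv2.imwrite(f'pics/{n}c.png',cv2.resize(i,None,fx=2.8,fy=2.8))
```

```text
False
6.9833 [ 0.16509068 -0.40019084  0.71534162] 48.56840420936482 [-1.69948867 -0.66252716  4.04631031]
False
8.4333 [-0.30223286  0.51986753 -1.07008485] 48.78516542931367 [-5.51491251e-01 -2.08323288e-03 -2.37933864e+00]
10.3083 [ 0.31551062 -1.1506295  -1.41530478] 48.292429924943875 [-0.12503728 -0.09773942 -1.90408433] [-0.00062468 -0.58127382  0.01389638]
```

View pics/s2c.png

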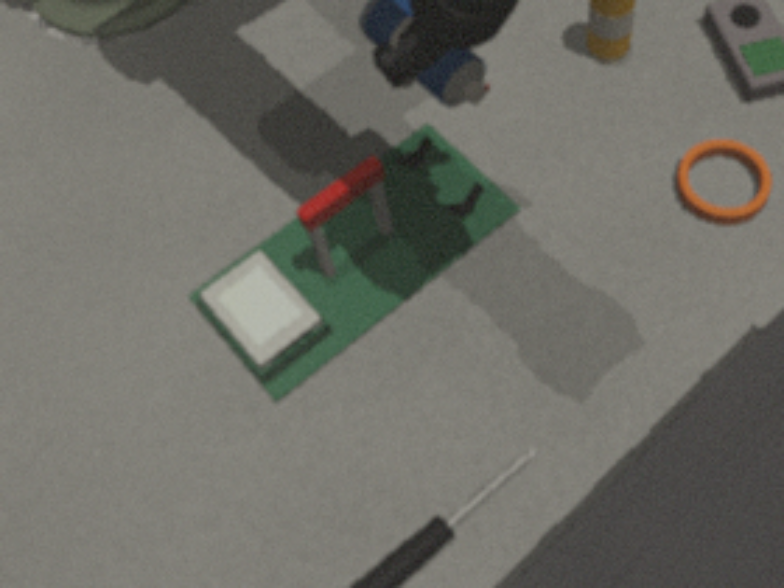

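View pics/t2c.png

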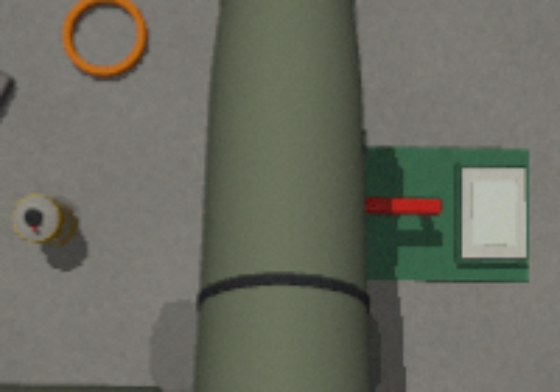

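The can is held horizontally, blue at crop (385,20) and (450,75), nozzle toward +x. The top view is blocked by the arm. I'll fit a cylinder to the can before lowering.

```bash
cat > fit.py <<'E'
from h import *
from scipy.optimize import least_squares
def fitcan(W,px,ctr):
    r,g,b=[px[...,i].astype(int) for i in range(3)]
    d=np.linalg.norm(np.nan_to_num(W)-ctr,axis=-1)
    m=(d<75)&(b>1.35*r)&(b>1.15*g)&(b>25)
    p=W[m]
    def res(q):
        c=np.array([ctr[0],q[0],q[1]]); a=np.array([1,q[2],q[3]]); a/=np.linalg.norm(a)
        v=p-c; return np.linalg.norm(v-np.outer(v@a,a),axis=1)-25
    s=least_squares(res,[ctr[1],ctr[2],0.03,0],loss="soft_l1"); q=s.x
    a=np.array([1,q[2],q[3]])/np.linalg.norm([1,q[2],q[3]])
    t=(p-np.array([ctr[0],q[0],q[1]]))@a
    print("n",len(p),"y,z@ctr",q[:2].round(1),"slopes y,z",q[2:].round(3),"extent x",(ctr[0]+np.percentile(t,[1,99])).round(1),"rms",np.std(s.fun).round(2))
E
python3 - <<'E'
from fit import *
d=np.load("pics/s2.npz"); fitcan(d["W"],d["px"],np.array([517,68,230.]))
W=d["W"];px=d["px"]
i=(np.linalg.norm(np.nan_to_num(W)-[517,68,230],axis=-1)<90)
v,u=np.where(i); print(u.min(),u.max(),v.min(),v.max())
j=cv2.imread('pics/s2.png')[100:180,250:330]; cv2.imwrite('pics/x.png',cv2.resize(j,None,fx=7,fy=7))
E
```

```text
n 251 y,z@ctr [ 67.5 228.4] slopes y,z [-0.015 -0.003] extent x [470.6 570.1] rms 1.62
268 314 116 158
```

View pics/x.png

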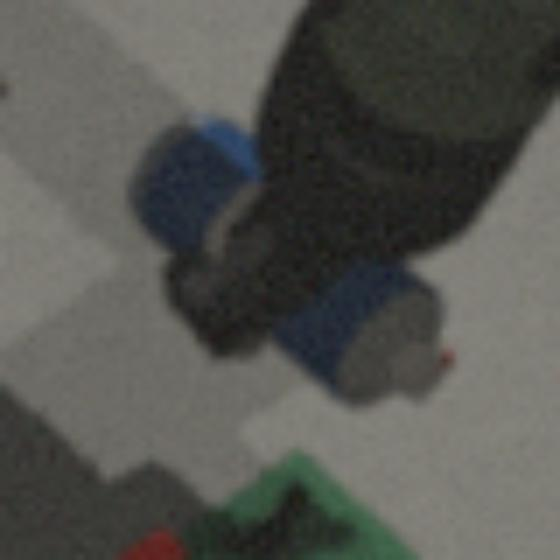

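```bash
python3 - <<'E'
from h import *
def st(p):
    s=arm.read_state();print(round(s["time_s"],2),(s["eef_pos"]-p).round(2),s["grip_width"].round(1),s["contact_force"].round(2))
p,r=gp([527.1,68.7,85],YAW,-25);arm.move_l(p,r,velocity=120);arm.dwell(.3);st(p)
e=arm.read_state()["eef_pos"]-p
p,r=gp([527.1,68.7,51.6],YAW,-25);p-=np.clip(e,-2,2)
print(arm.move_l(p,r,velocity=30,guard=5));arm.dwell(.3);st(p)
snap("scene","s3")
j=cv2.imread('pics/s3.png')[120:280,180:380]; cv2.imwrite('pics/x.png',cv2.resize(j,None,fx=4,fy=4))
from fit import *
d=np.load("pics/s3.npz"); fitcan(d["W"],d["px"],np.array([517,68.7,51.]))
E
python3 meas.py s3|grep -v -e can -e noz
```

```text
Traceback (most recent call last):
AttributeError: 'float' object has no attribute 'round'
Traceback (most recent call last):
  File "meas.py", line 9, in <module>
    d=np.load(f"pics/{n}.npz"); W=d["W"]; px=d["px"].astype(int); r,g,b=px[...,0],px[...,1],px[...,2]
FileNotFoundError: [Errno 2] No such file or directory: 'pics/s3.npz'
```

```bash
cat >> h.py <<'E'
def st(p):
    s=arm.read_state();print(round(s["time_s"],2),(s["eef_pos"]-p).round(2),round(float(s["grip_width"]),1),np.round(s["contact_force"],2),np.round(s["torque"],2))
E
python3 - <<'E'
from h import *
p,r=gp([527.1,68.7,85],YAW,-25);st(p)
e=arm.read_state()["eef_pos"]-p
p,r=gp([527.1,68.7,51.6],YAW,-25);p-=np.clip(e,-2,2)
print(arm.move_l(p,r,velocity=30,guard=5));arm.dwell(.3);st(p)
snap("scene","s3")
j=cv2.imread('pics/s3.png')[120:280,180:380]; cv2.imwrite('pics/x.png',cv2.resize(j,None,fx=4,fy=4))
from fit import *
d=np.load("pics/s3.npz"); fitcan(d["W"],d["px"],np.array([517,68.7,51.]))
E
python3 meas.py s3|grep -v -e can -e noz
```

```text
12.07 [ 0.23 -0.01  0.33] 49.2 [-0.06 -0.23 -1.5 ] [-0.06 -0.63  0.03]
False
13.64 [-0.07 -0.19  0.15] 48.6 [-0.54 -0.82  1.17] [-0.31 -0.21  0.11]
n 185 y,z@ctr [69.6 51.4] slopes y,z [-0.011  0.009] extent x [469.7 569.1] rms 2.13
s3 plate 1601 med [541.9 -74.1   5.7] z [3.2 5.7 8.4] rect [512.8 -91.4] [203.7 148.1] 87.66
s3 red 258 med [518.  -42.8 122.5] z [108.5 122.5 125.5] rect [474.1 -33.7] [ 87.  111.6] 79.02
s3 redtop 196 med [516.  -43.2 123.1] z [119.6 123.1 125.8] rect [514.5 -41.8] [87.9 16.1] 88.74Traceback (most recent call last):
  File "meas.py", line 16, in <module>
    can=big(reg&(W[...,2]>40)&(W[...,1]<-130)); comp(W,can,n+" can"); comp(W,can&(W[...,2]>115),n+" nozz")
  File "meas.py", line 11, in <lambda>
    big=lambda m: (lambda c:c[1]==1+np.argmax(c[2][1:,4]))(cv2.connectedComponentsWithStats(m.astype(np.uint8)))
                  ~~~~~~~~~~~~~~~~~~~~~~~~~~~~~~~~~~~~~~~~^^^^^^^^^^^^^^^^^^^^^^^^^^^^^^^^^^^^^^^^^^^^^^^^^^^^^^
  File "meas.py", line 11, in <lambda>
    big=lambda m: (lambda c:c[1]==1+np.argmax(c[2][1:,4]))(cv2.connectedComponentsWithStats(m.astype(np.uint8)))
                                    ~~~~~~~~~^^^^^^^^^^^^
    return _wrapfunc(a, 'argmax', axis=axis, out=out, **kwds)
    return bound(*args, **kwds)
ValueError: attempt to get argmax of an empty sequence
```

View pics/x.png

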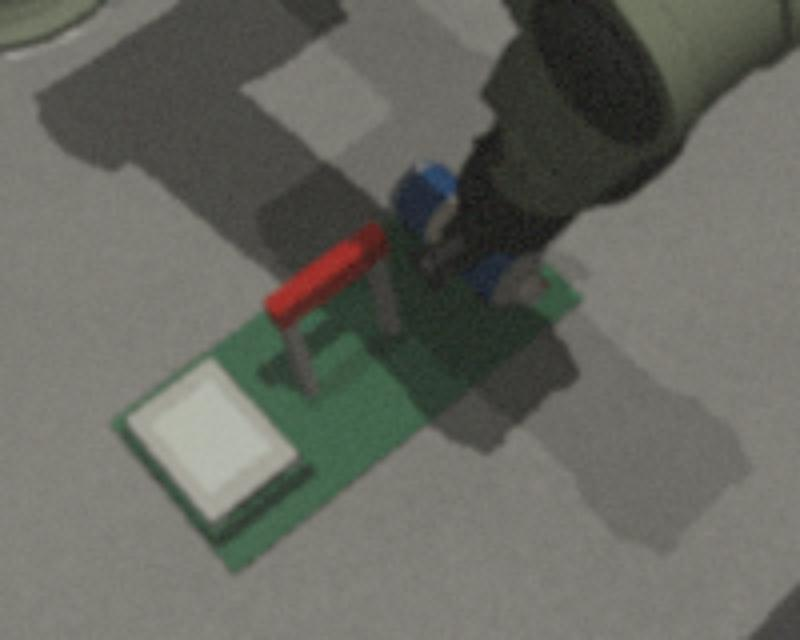

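The can is at z 51.4 and y 69.6 with light contact on the saddles. I'll release it and back out along the tool axis.

```bash
python3 - <<'E'
from h import *
s=arm.read_state()
arm.set_gripper(74)
arm.dwell(.2)
p=s["eef_pos"];st(p)
zt=R.from_rotvec(s["tcp_rot"]).as_matrix()[:,2]
print(arm.move_l(p-110*zt,orient(YAW,-25),velocity=120,guard=8)); st(p)
q=arm.read_state()["eef_pos"]
arm.move_l([q[0],q[1],290],orient(YAW,-25),velocity=250)
arm.move_ptp([480,-200,320],orient(YAW,0))
snap("scene","s4");snap("top","t4");st(p)
j=cv2.imread('pics/s4.png')[120:280,180:380]; cv2.imwrite('pics/x.png',cv2.resize(j,None,fx=4,fy=4))
j=cv2.imread('pics/t4.png')[190:270,290:480]; cv2.imwrite('pics/y.png',cv2.resize(j,None,fx=4,fy=4))
from fit import *
for n in("s4","t4"):
  d=np.load(f"pics/{n}.npz"); fitcan(d["W"],d["px"],np.array([517,68.7,51.]))
E
python3 meas.py s4 2>&1|grep s4;python3 meas.py t4 2>&1|grep t4
```

```text
14.26 [ 0.13  0.25 -0.14] 74.1 [-0.12  0.42 -1.3 ] [ 0.   -0.36  0.01]
False
15.32 [45.84 -1.24 99.06] 73.9 [-0.97  1.33  0.17] [ 0.01 -0.46  0.02]
17.31 [ -36.71 -267.85  287.77] 74.2 [-0.25  1.12  0.43] [-0.07 -0.01 -0.04]
n 310 y,z@ctr [68.5 50.1] slopes y,z [-0.032 -0.002] extent x [471.3 570.7] rms 1.35
n 375 y,z@ctr [69.4 50.5] slopes y,z [-0.046 -0.006] extent x [462.6 570.8] rms 4.15
s4 plate 2264 med [545.  -45.1   5.7] z [3.  5.7 8.3] rect [514.1 -41.3] [304.5 147.9] 88.31
s4 red 219 med [517.3 -42.2 122.5] z [112.8 122.5 125.1] rect [515.4 -42.1] [87.6 17.5] 88.35
s4 redtop 187 med [516.2 -42.2 122.9] z [119.  122.9 125.2] rect [515.4 -42.1] [87.6 17.5] 88.35
s4 can 12496 med [ 510.8 -211.1  591. ] z [391.8 591.  674. ] rect [ 502.2 -199.3] [137.8  72.9] 88.15
s4 nozz 12496 med [ 510.8 -211.1  591. ] z [391.8 591.  674. ] rect [ 502.2 -199.3] [137.8  72.9] 88.15
s4 drive 637 med [ 515.1 -148.    36. ] z [33.5 36.  38.5] rect [ 510.7 -149.3] [59.8 97. ] 87.81
s4 saddles 4 med [273.8  20.4  33.8] z [29.  33.8 36. ] rect [274.9  20.5] [410.6   2.4] 7.89
s4 bench 34888 med [ 4
[... 173 characters left out ...]
4] 88.44
t4 red 157 med [513.1 -42.3 124.1] z [116.6 124.1 129.5] rect [512.8 -39.6] [87.  14.1] 88.8
t4 redtop 146 med [513.1 -40.9 124.2] z [119.7 124.2 129.5] rect [513.2 -39.6] [87.1 12.1] 89.43
t4 can 7892 med [ 456.9 -166.5  787. ] z [491.9 787.  808.4] rect [ 417.8 -151.6] [119.9 253.1] 57.17
t4 nozz 7892 med [ 456.9 -166.5  787. ] z [491.9 787.  808.4] rect [ 417.8 -151.6] [119.9 253.1] 57.17
t4 drive 599 med [ 512.4 -147.5   36.2] z [31.5 36.2 41. ] rect [ 510.6 -153. ] [69.3 96.6] 88.35
t4 saddles 28 med [71.9  1.9 33.2] z [25.2 33.2 42.6] rect [263.3  38.5] [399.3  36.1] 10.42
t4 bench 25664 med [3.986e+02 6.770e+01 2.000e-01] z [-3.3  0.2  3.5] rect [400.   0.] [660.  659.9] 90.0
```

View pics/x.png

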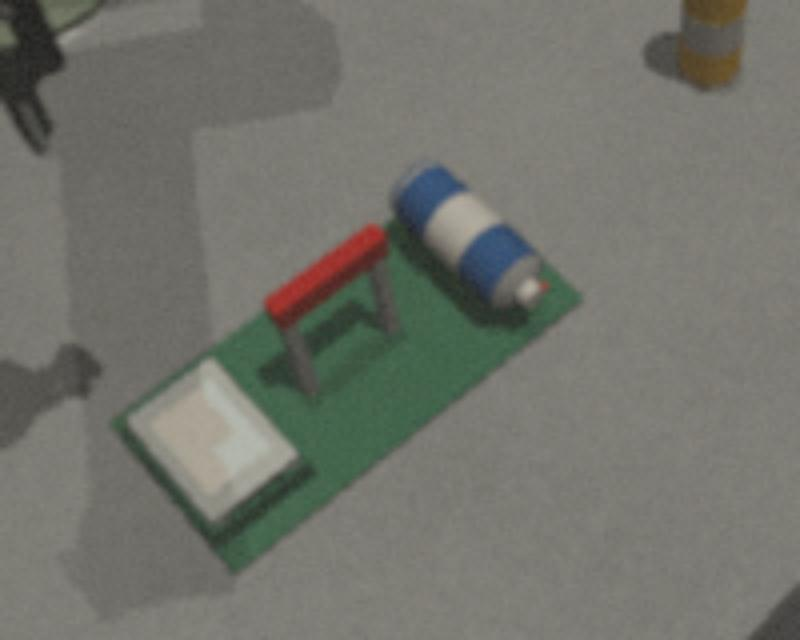

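View pics/y.png

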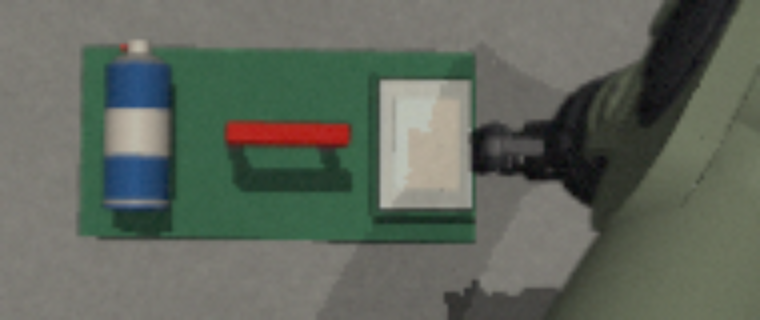

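Run:
```python
from h import *
ft=arm.grab_frame("top")
print(ray(ft,324.75,200,55),"nozzle tip (exp 590)", ray(ft,324.25,242,55),"base (exp 462)")
print(ray(ft,290+225/4,190+133/4,124),ray(ft,290+351/4,190+134/4,124))
W=np.load("pics/t4.npz")["W"].reshape(-1,3)
for n in("t4","s4"):
    W=np.load(f"pics/{n}.npz")["W"].reshape(-1,3)
    p=W[(abs(W[:,1]-68.5)<10)&(W[:,2]>58)&(W[:,2]<90)]; print(n,np.percentile(p[:,0],[0,1,99,100]))
for fl in(1,-1):
  # jaws along caddy x: tool y along world x
  for az in (88.4,-91.6):
    r=orient(az,0)
    print(az,[arm.solve_ik([514.5,-41,h],r) for h in(200,93,200)])
  break
```

```text
[589.57453034  65.25013298  55.        ] nozzle tip (exp 590) [461.64047821  67.95466804  55.        ] base (exp 462)
[512.92976148   3.16413249 124.        ] [511.24516692 -87.80888902 124.        ]
t4 [ 463.90799541  464.13597002 1022.92571733 1027.36295897]
s4 [  24.07313747   38.22079547 1026.56543452 1029.60347124]
88.4 [array([-0.22260818,  0.28805988, -0.33051628,  0.95222017,  0.        ,
       -1.76547924]), array([-0.22260818,  0.404045  , -0.47080436,  0.69594697,  0.        ,
       -1.76547924]), array([-0.22260818,  0.28805988, -0.33051628,  0.95222017,  0.        ,
       -1.76547924])]
-91.6 [array([-0.22260818,  0.28805988, -0.33051628,  0.95222017,  0.        ,
        1.37611341]), array([-0.22260818,  0.404045  , -0.47080436,  0.69594697,  0.        ,
        1.37611341]), array([-0.22260818,  0.28805988, -0.33051628,  0.95222017,  0.        ,
        1.37611341])]
```

The can is centred (nozzle tip at 589.6, base at 461.6 against 590 and 462 expected) and lies along the caddy x axis. Next is the handle.

Run:
```python
from h import *
r=orient(-91.6,0); c=np.array([514.2,-41.3])
arm.move_ptp([*c,230],r); arm.set_gripper(60)
p=np.array([*c,94]); print(arm.move_l(p,r,velocity=100,guard=8)); arm.dwell(.2); st(p)
snap("scene","s5")
j=cv2.imread('pics/s5.png')[120:280,180:380]; cv2.imwrite('pics/x.png',cv2.resize(j,None,fx=4,fy=4))
```

```text
False
21.01 [ 0.3  -0.07  0.4 ] 60.2 [-0.46 -0.14 -0.21] [ 0.04 -0.01 -0.02]
```

View pics/x.png

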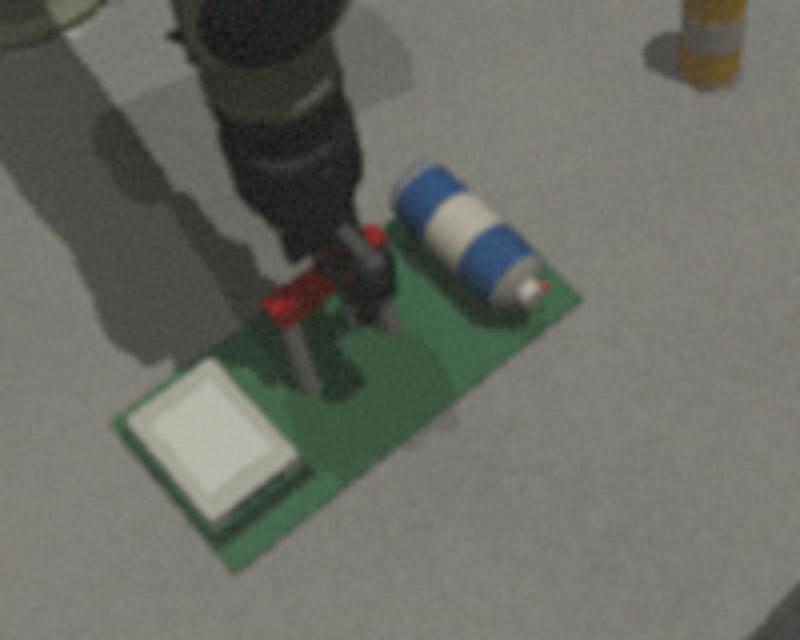

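The fingers straddle the bar around crop (350,265). I'll grip it and lift 10 mm first to check the balance.

Run:
```python
from h import *
r=orient(-91.6,0); p=np.array([514.2,-41.3,94])
arm.set_gripper(24); st(p); arm.set_gripper(12,90); arm.dwell(.3); st(p)
p[2]=106; arm.move_l(p,r,velocity=20); arm.dwell(.3); st(p)
snap("scene","s6")
j=cv2.imread('pics/s6.png')[120:280,180:380]; cv2.imwrite('pics/x.png',cv2.resize(j,None,fx=4,fy=4))
from fit import *
d=np.load("pics/s6.npz"); W=d["W"];px=d["px"].astype(int)
m=(px[...,1]>1.3*px[...,0])&(px[...,1]>1.1*px[...,2])&(abs(W[...,0]-514)<72)&(abs(W[...,1]+41)<150)&(W[...,2]<60)
q=W[m]; A=np.c_[q[:,:2]-[514,-41],np.ones(len(q))]
for _ in range(3):
    s=np.linalg.lstsq(A,q[:,2],rcond=None)[0]; k=abs(A@s-q[:,2])<4; A,q=A[k],q[k]
print("plate slopes,z",s.round(4)); fitcan(d["W"],d["px"],np.array([517,68.7,62.]))
```

```text
21.49 [-0.04  0.01 -0.03] 23.6 [0.58 0.3  0.06] [0.03 0.03 0.01]
22.02 [-0.41  0.01 -0.01] 14.7 [-3.17  0.15  3.26] [-0.02  0.58 -0.01]
23.07 [-0.06  0.   -0.09] 14.6 [ 0.16 -0.93 -8.44] [-0.05 -0.01 -0.01]
plate slopes,z [ 2.00000e-04 -1.00000e-04  1.76527e+01]
n 329 y,z@ctr [68.6 62.2] slopes y,z [-0.028  0.002] extent x [471.4 571.9] rms 1.33
```

View pics/x.png

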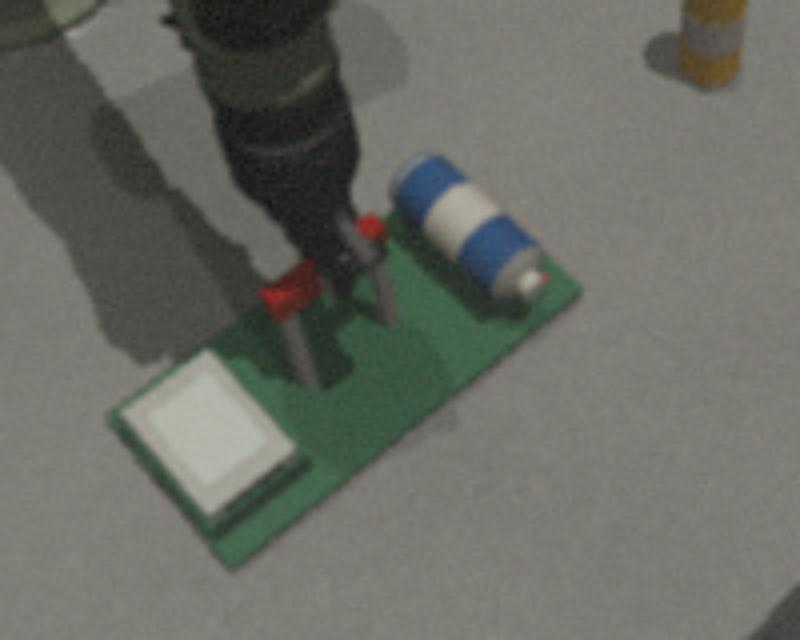

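The caddy is level and balanced, with 8.4 N hanging and moments close to zero. I'll lift it to 100 mm.

Run:
```python
from h import *
r=orient(-91.6,0); p=np.array([514.2,-41.3,194])
arm.move_l(p,r,velocity=40); arm.dwell(1.0); st(p)
snap("scene","s7")
j=cv2.imread('pics/s7.png')[90:270,170:390]; cv2.imwrite('pics/x.png',cv2.resize(j,None,fx=3.3,fy=3.3))
from fit import *
d=np.load("pics/s7.npz"); W=d["W"];px=d["px"].astype(int)
m=(px[...,1]>1.3*px[...,0])&(px[...,1]>1.1*px[...,2])&(abs(W[...,0]-514)<72)&(abs(W[...,1]+41)<150)&(W[...,2]<130)
q=W[m]; A=np.c_[q[:,:2]-[514,-41],np.ones(len(q))]
for _ in range(4):
    s=np.linalg.lstsq(A,q[:,2],rcond=None)[0]; k=abs(A@s-q[:,2])<4; A,q=A[k],q[k]
print("plate slopes,z",s.round(4)); fitcan(d["W"],d["px"],np.array([517,68.7,150.6]))
m=(W[...,2]>131)&(W[...,2]<141)&(px.min(-1)>110)&(abs(W[...,1]+150)<60)&(abs(W[...,0]-510)<70)
print("drive",cv2.minAreaRect(W[m][:,:2].astype(np.float32)),np.median(W[m][:,2]))
```

```text
26.48 [-0.01  0.01 -0.02] 14.4 [-0.55 -0.56 -7.97] [-0.01 -0.01 -0.02]
plate slopes,z [-8.000000e-04 -5.000000e-04  1.058001e+02]
n 374 y,z@ctr [ 68.6 150.2] slopes y,z [-0.027 -0.004] extent x [471.3 571.4] rms 1.18
drive ((510.9036865234375, -153.55148315429688), (69.82081604003906, 101.89227294921875), 87.98841857910156) 135.77541109304224
```

View pics/x.png

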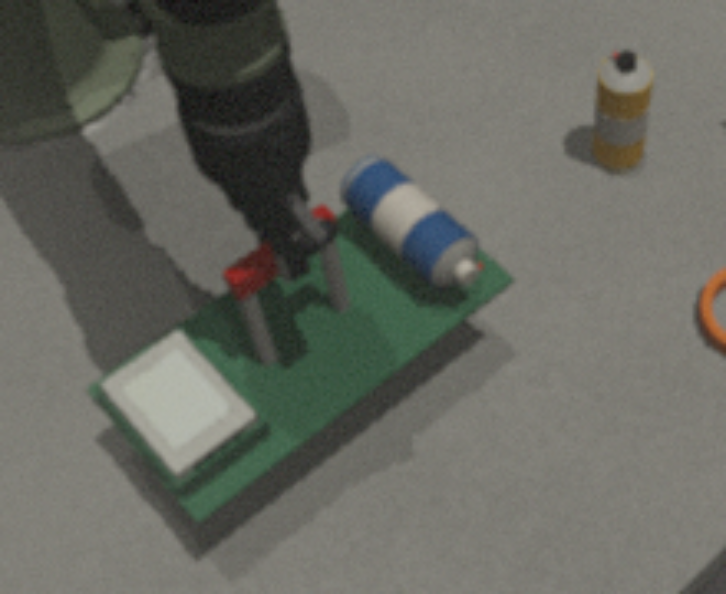

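The picture shows the caddy held level above its shadow, with the can in the saddles and the drives in the bay. I'm handing it in.

Run:
```python
from h import *
arm.job_done(); 
try: print(arm.read_state()["time_s"])
except Exception as e: print(e)
```

```text
the job is handed in; nothing more can be done
the job is handed in; nothing more can be done
```

The can is lying in the saddles and the arm is holding the caddy by its red handle about 100 mm off the bench. I handed the job in at about 26.5 s of the 59 s; no verdict is reported.

I gripped the standing can with the tool tilted 65° outward, laid it in the saddles nozzle toward +x, let go and backed out. I then gripped the handle bar at its centre, lifted 12 mm to check the balance, and raised the caddy the rest of the way.

The last checks before handing in:
- **Caddy:** underside at about 99.8 mm, slope under 0.001 rad. About 8 N hung from the gripper with almost no moment.
- **Can:** axis at y 68.6, z 150.2 mm, against the expected 68.7 and 150.4. It lay along the caddy's x axis to within about 0.005 rad. The position along the caddy's x axis, measured before the lift, was about 0.5 mm off centre.
- **Drives:** the upper one was still in the bay with its top at the right height; the lower one cannot be seen separately.
- **Other objects:** the yellow can stood upright. I did not measure the tape, screwdriver and tester again, but the arm never went near them.

None of the checks failed. The two cameras disagreed by about 2 mm on the handle position, which is the stated calibration error.

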